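# Slide the flap carriage to its stop and hold the flap at its balance point

### The job

Slide the carriage along its rail until it is fully home against the tall stop block at the left end. Then swing the flap on it up to its upright balance point, without letting it go over to the far side, and finish while still holding it upright in the gripper's fingers for the reading, with the carriage still against the stop. Leave everything else on the worktop where it is.

Things in the scene. Friction and masses are not known exactly. Their poses are not given: they have to be found in the camera images.
- rail: Fixed bench rail, 420 mm long, 75 mm wide, an aluminium foot with a steel guide bar on it. Origin: centre of its underside, on the worktop. y runs along the rail toward the stop (robot's left, within 0.25 rad), x away from the robot, z up. At the +y end a stop block 24 mm thick, 62 mm high, near face at y = +166 mm; at the -y end a low end cap 34 mm high.
- carriage (a joint): Position of the carriage along the rail, m. 0 = at the low end cap, 0.18 = against the stop block; grows along the rail's +y. It needs about 2.5 N to slide and stays where it is left. The carriage is an aluminium block 180 mm long (y), 70 mm wide, its top 53 mm above the worktop. A tall cabinet stands right of the rail (y below -0.31, x above 0.62): come to the post from the front left.
- post_top (a point): Centre of the top of the carriage's upright steel post, its handle: 16 mm diameter, 48 mm tall, top 101 mm above the worktop, on the rail's centre line at the carriage's trailing (-y, right) end, 93 mm from the middle of the flap. A hinge lug 72 mm high stands 15 mm from the post's surface, the flap's edge 28 mm: take it with the fingers closing across the rail.
- flap (a joint): Angle of the flap about its hinge, rad: 0 = on its front rest, leaning toward the robot 0.30 rad above level, as at the start; 1.271 = upright, its balance point; grows away from the robot; the far rest is at 2.54. It turns almost without friction and, let go off upright, falls to one rest or the other. About 0.28 kg; under 3 N at the bar lifts it.
- flap_hinge (a point): Middle of the flap's hinge axis, on the carriage, 66 mm above the worktop; the axis is level along the rail's y. The flap: an aluminium plate 110 mm wide, 5 mm thick, reaching 61 mm from the hinge, then two 8 mm rods 94 mm apart that carry the bar: between plate and bar an open window 68 mm long, 86 mm wide, which a finger enters from above.
- flap_bar (a point): Middle of the flap's grip bar, its free edge: round, 12 mm diameter, parallel to the hinge and 135 mm from it; on the front rest 106 mm above the worktop, upright 201 mm, straight above the hinge. It can turn in the fingers, so a gripper pointing down and closing across it can follow the arc.
- weight: Bystander: brass weight, 32 mm diameter, 28 mm high, behind the rail. Origin: centre of its underside.
- disc: Bystander: flat brown disc, 60 mm diameter, 8 mm high, lying in front of the rail's left part. Origin: centre of its underside.
- reel: Bystander: reel of solder, 56 mm diameter, 36 mm high, in front of the rail's right-hand end. Origin: centre of its underside.
- multimeter: Bystander: hand multimeter lying at the right, 155 x 76 x 47 mm. Origin: centre of its underside.
- mug: Bystander: mug, 78 mm diameter, 101 mm high, at the left front. Origin: centre of its underside.
- screwdriver: Bystander: fine screwdriver, 135 mm long, 17 mm thick, lying at the right front. Origin: centre of its underside.

How it is judged (in metres and radians):
On the way, in this order (a step that is already met when the one before it is completed fails the run):
1. the carriage is home against the stop block (value of joint carriage above 0.176 m), for 0.2 s.
2. the flap is upright, held by the fingers (value of joint flap between 1.18 and 1.36 rad and contact force between the fingers and flap above 1 N and value of joint carriage above 0.176 m), for 0.2 s.
At the end, for the whole second after the job is handed in: The carriage is within 4 mm of the stop (joint above 0.176), the flap stands within 0.09 rad (5 degrees) of upright and is still, and the fingers are holding it with more than 1 N of contact (all of step 2 and velocity of joint flap between -0.1 and 0.1 rad/s); the arm keeps its last pose, push and grip.
It fails at once if the flap goes over to the far side (value of joint flap above 1.8 rad).
It fails at once if a bystander is moved by more than 30 mm (distance of any of weight, disc, reel, multimeter, mug, screwdriver from where it was at the start of the episode above 0.03 m).
It also fails if it takes over 48 s, if anything falls off the work surface, if the arm or the gripper's body presses on something with over 40 N, if the wrist force passes 120 N, or if a joint passes its speed limit or range.

### The arm

A 7-joint arm with a two-finger parallel gripper is mounted at the origin on a cart in front of the work surface, level with it; the furniture and walls round the work are solid. World frame = base frame: x ahead of the robot, y to its left, z up, the work surface at z = 0. Lengths are in mm, angles in rad, forces in N, time in s.
With the tool pointing down it reaches from about 425 to 975 mm from the base axis. Payload 16.7 kg.
Tool frame: the origin (TCP) lies at the very end of the fingers, on their centre line; the grasp point (between the pads) lies 19 mm behind it (tcp_to_grasp is the distance from the TCP to the grasp point, in mm); z points along the fingers, y is the line along which they close (so a half turn about z gives the same grasp; the last joint's range is limited). The gripper opens to 85 mm and grips with 20 to 120 N. Pads are 22 mm wide; open, the fingers measure 114 mm over their backs; the gripper's body (76 mm by 85 mm) begins 54 mm behind the grasp point. The pads swing forward as they close: fully open they stand 13 mm farther back than shut.
Start: joints at [-1.375, 0.426, 0.074, 1.606, -0.034, 1.111, -0.067], TCP at [228.794, 635.003, 231.302] pointing down, gripper open.
Joint ranges: [-2.85, 2.85], [-0.5, 2.14], [-1.23, 1.37], [0.21, 2.46], [-1.02, 4.16], [0.16, 2.05], [-2.73, 2.73]. Speed limits (rad/s): [1.89, 1.89, 2.39, 2.39, 3.01, 3.01, 3.01].

### API

Orientations are given as a 3x3 rotation matrix whose columns are the frame's x, y, z axes.
In Python, from bench import movep, servo_line, movej, move_gripper, dwell, solve_ik, sense, capture, camera_model, MotionError, hand_in, tcp_to_grasp gives the robot as it stands. Calls block until the motion is done:
- movep(position, orientation): joint-space move of the TCP to a pose.
- servo_line(position, rot=None, feed=150): straight line of the TCP; rot=None keeps the orientation; feed is the mean speed in mm/s.
- movej(angles): joint-space move.
- move_gripper(opening, effort=None): opening from 0.0 (shut) to 1.0 (fully open); effort is the grip in N (None keeps the last); returns when the fingers have stopped.
- dwell(seconds).
- solve_ik(position, orientation): joint angles nearest the present ones, or None.
- sense(): the state.
- capture(name): name is "side" or "top"; returns (picture, depth): 420x560x3 uint8, red, green, blue; 420x560 float32, mm along the optical axis (not along the pixel's ray), 0 where there is no reading.
- camera_model(name): a dict with "mtx" (3x3 intrinsics, pixels), "view" (4x4, takes a point from world to camera coordinates). Camera axes: x right, y up, looking along -z (the intrinsics and any distortion apply to the point x, -y, -z); pixel columns grow to the right and rows downward; lengths in mm; the calibration is good to about 2 mm. A picture is of the moment at which its call begins. camera_model takes no time and is no camera call.
A pose or a line that the arm cannot do raises MotionError and nothing moves.
- hand_in(): hands the job in; it is judged then, once.
The state is a dict: "t": time; "joints": joint angles; "joint_vel": joint speeds; "joint_torque": joint torques, N m; "tcp_pos": TCP position; "ee_rot": TCP orientation; "contact_force": force on the tool from outside, world axes, zero at the start; "wrist_torque": the same for the moment, N m; "grip_width": opening from 0.0 (shut) to 1.0 (fully open); "grip_force": force on a finger pad.
Only numpy, scipy, OpenCV 4.12 (cv2) and the standard library are available. Lean on these libraries where they do the work, as an engineer would, in place of code of your own. Each camera call takes 0.05 s, during which the arm holds its last target. There are 200 camera calls.

## Working session

There is one attempt and no reset: what is moved stays moved. The work goes in short steps, each a Python script; the robot and the scene stay as the last script left them, time stands still between calls to the robot, and variables do not carry over. Pictures are saved under pics/ and viewed, at most 10 in all, crops included, and the job is handed in when it is done.

```bash
ls; mkdir -p pics
python3 - <<'E'
from bench import *
import cv2,numpy as np
for n in("side","top"):
    p,d=capture(n); cv2.imwrite(f"pics/{n}0.png",cv2.cvtColor(p,cv2.COLOR_RGB2BGR)); np.savez(f"pics/{n}0.npz",p=p,d=d)
    m=camera_model(n); print(n,m)
s=sense();print(s["t"],s["ee_rot"],s["grip_width"],tcp_to_grasp)
E
```

```text
pics
side {'mtx': array([[470.08514377,   0.        , 274.57738269],
       [  0.        , 470.08514377, 216.91454071],
       [  0.        ,   0.        ,   1.        ]]), 'view': array([[ 9.34300535e-01, -3.56308022e-01, -1.12739968e-02,
        -5.25927040e+02],
       [ 2.19329790e-01,  5.49613835e-01,  8.06113562e-01,
        -1.59049811e+02],
       [-2.81028385e-01, -7.55625056e-01,  5.91653464e-01,
        -1.68997073e+03],
       [ 0.00000000e+00,  0.00000000e+00,  0.00000000e+00,
         1.00000000e+00]])}
top {'mtx': array([[448.82793536,   0.        , 277.6712229 ],
       [  0.        , 448.82793536, 211.07426597],
       [  0.        ,   0.        ,   1.        ]]), 'view': array([[-2.94204654e-02, -9.99467131e-01,  1.41382627e-02,
        -6.97662534e+01],
       [ 9.96637294e-01, -2.82491256e-02,  7.69161311e-02,
        -5.54319102e+02],
       [-7.64757513e-02,  1.63536283e-02,  9.96937319e-01,
        -1.34834006e+03],
       [ 0.00000000e+00,  0.00000000e+00,  0.00000000e+00,
         1.00000000e+00]])}
0.1 [[-9.40783863e-01  3.39006825e-01 -3.09958960e-04]
 [ 3.39006954e-01  9.40783178e-01 -1.13886383e-03]
 [-9.44784348e-05 -1.17650295e-03 -9.99999303e-01]] 0.9992554950057122 18.700000000000003
```

View pics/top0.png

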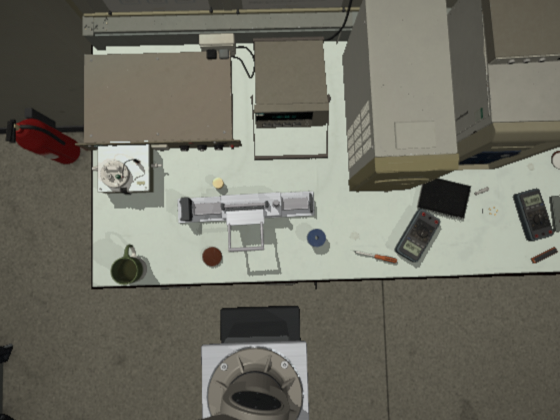

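View pics/side0.png

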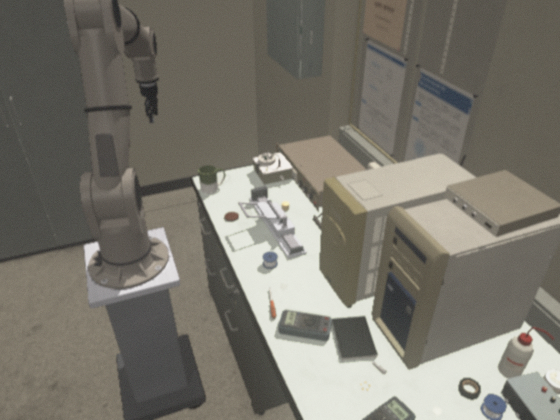

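The top view shows the rail from about (180,210), at the stop, to (313,203). The flap's bar is at about (246,249), the post near (277,204), the disc at (212,257), the reel at (317,238) and the weight at (218,183). Next I'll enlarge this area and overlay the heights.

```bash
cat > h.py <<'E'
import numpy as np,cv2
from bench import *
def cloud(n,d):
    m=camera_model(n);K=m["mtx"];V=m["view"]
    v,u=np.mgrid[:d.shape[0],:d.shape[1]]
    c=np.stack([(u-K[0,2])/K[0,0]*d,-(v-K[1,2])/K[1,1]*d,-d],-1)
    return (c-V[:3,3])@V[:3,:3]
def ray(n,u,v,z):
    m=camera_model(n);K=m["mtx"];V=m["view"]
    r=np.array([(u-K[0,2])/K[0,0],-(v-K[1,2])/K[1,1],-1])@V[:3,:3]; o=-V[:3,3]@V[:3,:3]
    return o+r*(z-o[2])/r[2]
def proj(n,P):
    m=camera_model(n);K=m["mtx"];V=m["view"]
    c=V[:3,:3]@np.asarray(P,float)+V[:3,3]; return K[0,2]+K[0,0]*c[0]/-c[2],K[1,2]+K[1,1]*c[1]/c[2]
E
python3 - <<'E'
from h import *
z=np.load("pics/top0.npz");p,d=z["p"],z["d"]
P=cloud("top",d)
c=p[165:285,165:330]; cv2.imwrite("pics/crop.png",cv2.cvtColor(cv2.resize(c,None,fx=4.8,fy=4.8,interpolation=cv2.INTER_CUBIC),cv2.COLOR_RGB2BGR))
Z=P[...,2]
print("table z",np.median(Z[260:275,165:200]))
print(P[203:208:2,[190,215,245,277,278,300]].round(0).tolist())
roi=np.zeros(Z.shape,bool);roi[190:225,170:325]=1
# rail/stop region points above 12mm
def rep(name,m):
    q=P[m];print(name,len(q),q.mean(0).round(1) if len(q) else "", q.min(0).round(0) if len(q) else "",q.max(0).round(0) if len(q) else "")
rep("post>88",roi&(Z>88)&(np.mgrid[:420,:560][1]>268))
L=roi&(np.mgrid[:420,:560][1]<196)
rep("stop",L&(Z>52)&(Z<75))
rep("rail",roi&(Z>10)&(Z<110))
q=P[roi&(Z>10)][:,:2].astype(np.float32);print(cv2.minAreaRect(q))
b=np.zeros(Z.shape,bool);b[235:256,222:270]=1
rep("bar",b&(Z>85))
E
```

```text
table z -1.2372516933961204
[[[582.0, 176.0, 48.0], [582.0, 104.0, 26.0], [577.0, 12.0, 52.0], [569.0, -83.0, 101.0], [569.0, -86.0, 100.0], [574.0, -154.0, 33.0]], [[577.0, 179.0, 32.0], [575.0, 104.0, 32.0], [569.0, 11.0, 69.0], [565.0, -83.0, 89.0], [567.0, -87.0, 61.0], [568.0, -154.0, 28.0]], [[571.0, 179.0, 33.0], [569.0, 104.0, 27.0], [565.0, 12.0, 51.0], [562.0, -84.0, 53.0], [562.0, -87.0, 55.0], [562.0, -154.0, 29.0]]]
post>88 34 [545.7 -76.2 365. ] [447. -86.  89.] [ 579.  -63. 1388.]
stop 197 [562.6 189.3  60.9] [528. 172.  52.] [599. 202.  70.]
rail 3001 [563.1  11.3  49.3] [ 511. -198.   10.] [609. 223. 105.]
((525.19921875, 11.271743774414062), (160.17056274414062, 418.7257385253906), 1.6953843832015991)
bar 228 [447.6   9.2 146.4] [433. -63.  94.] [ 482.   60. 1388.]
```

View pics/crop.png

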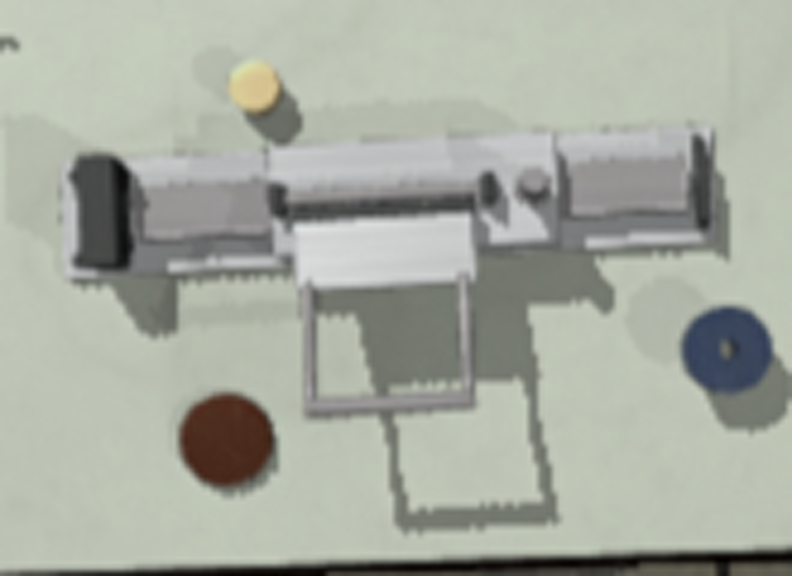

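The enlarged crop gives full-image positions: post top (276.0,202.5), lugs (223.3,206.7) and (267.1,204), bar ends (229.2,250.4) and (263.5,248.3), and the top of the stop's right edge near (191.5,207).

Run:
```python
from h import *
f=lambda u,v,z:ray("top",165+u/4.8,165+v/4.8,z)
post=f(533,180,101);b1=f(308,410,106);b2=f(473,400,106);l1=f(280,198,72);l2=f(490,185,72);st=f(128,205,62)
for n in("post","b1","b2","l1","l2","st"):print(n,eval(n).round(1))
for a,b in((b1,b2),(l1,l2),(f(66,278,0),f(712,250,0))):
    w=a-b;print("yaw",np.arctan2(-w[0],w[1]).round(4),"len",np.linalg.norm(w).round(1))
yaw=np.mean([np.arctan2(-(a-b)[0],(a-b)[1]) for a,b in((b1,b2),(f(66,278,0),f(712,250,0)))])
e=np.array([-np.sin(yaw),np.cos(yaw),0]);n=np.array([np.cos(yaw),np.sin(yaw),0])
m=(b1+b2)/2
print("post->bar along",(m-post)@e,"across",(m-post)@n,"(expect 93,-129)"," post->stop",(st-post)@e, "home: 166+7.. ")
for y in(n,-n):
    R=np.stack([np.cross(y,[0,0,-1]),y,[0,0,-1]],1)
    for t in(post,post+e*150,):
        for z in(180,67): print(solve_ik([*t[:2],z],R))
```

```text
post [570.9 -80.5 101. ]
b1 [437.5  56.7 106. ]
b2 [440.5 -41.  106. ]
l1 [567.   74.3  72. ]
l2 [571.3 -54.4  72. ]
st [566.2 168.8  62. ]
yaw 0.0308 len 97.8
yaw 0.034 len 128.8
yaw 0.0148 len 416.3
post->bar along 91.29946030799947 across -129.87183469702506 (expect 93,-129)  post->stop 249.3628365739231 home: 166+7.. 
[-0.65994842  0.44671726  0.89890607  1.91896366 -0.4205455   0.97584134
  0.45656231]
[-0.48282522  0.56243702  0.67029583  1.99017356 -0.50270557  0.75812026
  0.5105886 ]
[-0.75878693  0.36672696  0.6579381   1.92181327 -0.27435084  0.94295057
  0.05283789]
[-0.68208357  0.52845219  0.57820793  1.9976798  -0.42351319  0.73489362
  0.17670739]
[-0.82650332  0.62674744  1.21566021  1.92546184 -0.67380973  1.07864651
 -2.44308356]
[-0.77994541  0.87942809  1.20127854  2.00370201 -0.99922235  1.0238958
 -2.19387545]
[ 0.55658616  0.49995011 -1.02421804  1.8468867   0.48536772  1.07132364
  2.50894266]
[ 0.53697474  0.69329507 -1.02965149  1.92581665  0.73435267  0.95693073
  2.31432951]
```

```bash
cat >> h.py <<'E'
yaw=0.031
e=np.array([-np.sin(yaw),np.cos(yaw),0]);n=np.array([np.cos(yaw),np.sin(yaw),0])
R=np.stack([np.cross(n,[0,0,-1]),n,[0,0,-1]],1)
def st(tag=""):
    s=sense();print(tag,round(s["t"],2),np.round(s["tcp_pos"],1),"F",np.round(s["contact_force"],1),"w",round(s["grip_width"],3),"gf",np.round(s["grip_force"],1),flush=True);return s
E
python3 - <<'E'
from h import *
f=lambda u,v,z:ray("top",165+u/4.8,165+v/4.8,z)
le=f(268,152,53);te=f(556,135,53);s=f(128,205,62)
print("carriage len",(le-te)@e,"gap",(s-le)@e)
post=np.array([570.9,-80.5,0])
movep([*post[:2],190],R);st("above")
servo_line([*post[:2],67],feed=120);st("down")
move_gripper(0.0,60);st("grip")
E
```

```text
carriage len 179.4875928221177 gap 86.65091363043797
above 2.9 [571.1 -79.6 189.9] F [0.2 0.2 0.8] w 1.002 gf 0.0
down 4.08 [571.3 -80.6  67.6] F [0.  0.1 0.1] w 1.0 gf 0.0
grip 4.72 [570.7 -80.5  67.2] F [-4.   0.4  6.1] w 0.16 gf 58.3
```

Run:
```python
from h import *
p0=np.array([570.9,-80.5,67.])
servo_line(p0+e*76,feed=60);st("76")
for k in range(79,101,2):
    servo_line(p0+e*k,feed=30);s=st(k)
    if abs(s["contact_force"]@e)>18: break
dwell(.3);st("hold")
p,d=capture("top");cv2.imwrite("pics/home.png",cv2.cvtColor(cv2.resize(p[165:285,165:330],None,fx=4.8,fy=4.8,interpolation=cv2.INTER_CUBIC),cv2.COLOR_RGB2BGR))
```

```text
76 6.14 [568.5  -4.1  67.2] F [-2.8  0.4  8.4] w 0.164 gf 58.7
79 6.39 [568.5  -1.   67.2] F [-3.2 -0.1  8.1] w 0.161 gf 59.2
81 6.64 [568.4   0.9  67.2] F [-2.5 -0.4  8.8] w 0.16 gf 59.1
83 6.89 [568.3   2.9  67.2] F [-3.6 -0.2  8.7] w 0.167 gf 59.1
85 7.14 [568.3   4.8  67.2] F [-3.1 -1.1  7.9] w 0.162 gf 59.1
87 7.39 [568.2   6.8  67.2] F [-3.4 -0.2  8.2] w 0.158 gf 59.1
89 7.64 [568.2   7.6  67.2] F [-2.1 -6.6  6.2] w 0.164 gf 58.8
91 7.89 [568.2   7.7  67.3] F [ -1.1 -17.3   4. ] w 0.163 gf 58.5
93 8.14 [568.2   7.8  67.3] F [  0.4 -27.1   1.6] w 0.165 gf 58.5
hold 8.44 [568.2   7.8  67.3] F [  0.2 -25.7   0.6] w 0.16 gf 58.5
```

View pics/home.png

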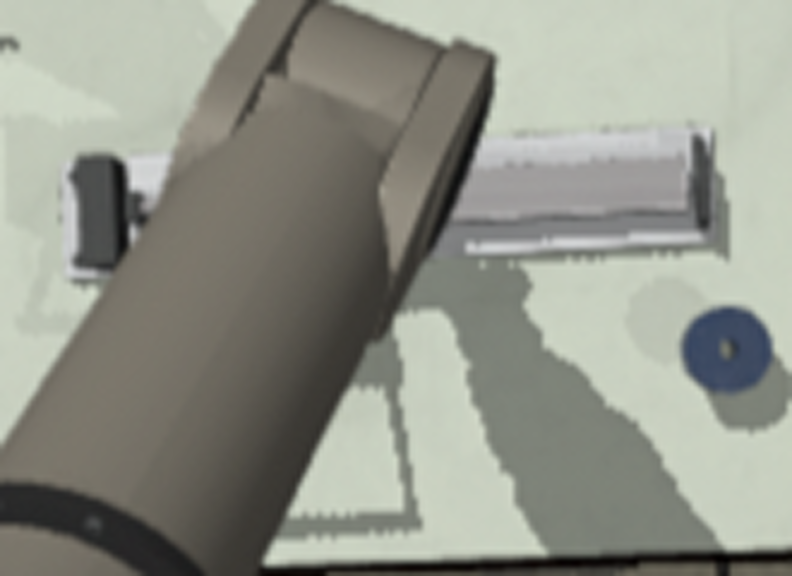

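The carriage is home: the force rose sharply at 88 mm of travel, against a visible gap of 87 mm. The view shows the arm covering the carriage, with its front lug right by the stop at (135,205). Next I'll release the post and take the bar.

```bash
cat >> h.py <<'E'
post=np.array([568.2,7.8,0]);hinge=post+93*e+[0,0,66]
def tcp(q,gz=18.7): 
    a=q+0.30; return hinge+135*(-np.cos(a)*n+np.sin(a)*np.array([0,0,1]))-[0,0,gz]
E
python3 - <<'E'
from h import *
for q in(0,.6,1.271): print(tcp(q).round(1),solve_ik(tcp(q),R) is not None)
servo_line([*(post+1.2*e)[:2],67],feed=30);st("relax")
move_gripper(1.0);st("open")
servo_line([*post[:2],190],feed=150)
b=tcp(0)
servo_line([*b[:2],190],feed=150);move_gripper(.7,30);st("over bar")
p,d=capture("side");u,v=map(int,proj("side",b));print(u,v)
cv2.imwrite("pics/bar.png",cv2.cvtColor(cv2.resize(p[v-60:v+60,u-80:u+80],None,fx=5,fy=5,interpolation=cv2.INTER_CUBIC),cv2.COLOR_RGB2BGR))
E
```

```text
[436.4  96.8  87.2] True
[481.4  98.2 153. ] True
[565.3 100.8 182.3] True
relax 8.76 [568.2   7.7  67.2] F [-2.7 -9.3  6.3] w 0.16 gf 59.4
open 9.45 [568.2   9.   67. ] F [ 0.4 -0.5 -0.3] w 0.999 gf 0.0
over bar 12.01 [436.5  96.5 190. ] F [ 0.3  0.8 -0. ] w 0.698 gf 0.0
235 201
```

View pics/bar.png

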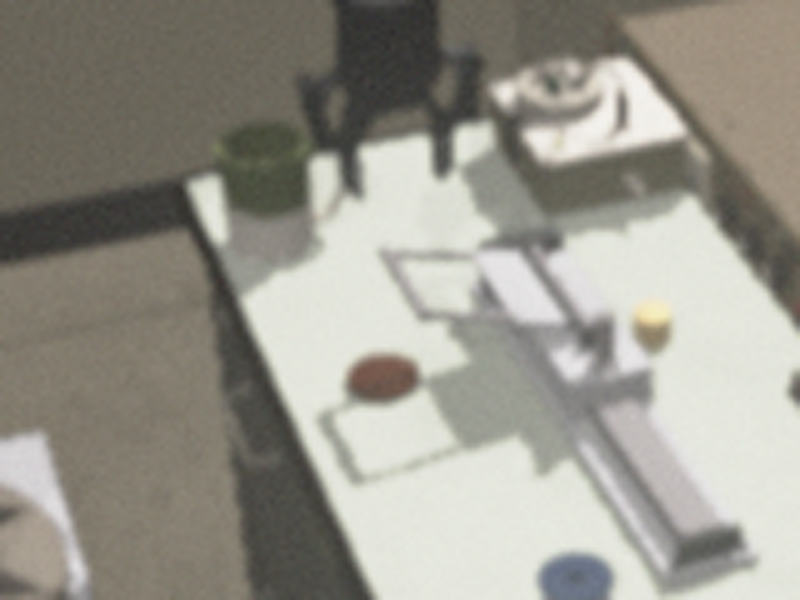

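The side view shows the carriage against the stop. The bar's middle is at about (405,285) in the crop, and the open fingers at (352,185) and (443,170) straddle it. I'll go down and grip.

Run:
```python
from h import *
b=tcp(0)
servo_line(b,feed=90);s=st("down")
assert np.linalg.norm(s["contact_force"])<6
move_gripper(0.0,30);s=st("grip")
assert .05<s["grip_width"]<.25
for q in np.arange(.1,.41,.1):
    servo_line(tcp(q)+.5*e,feed=60);s=st(round(q,2))
    if np.linalg.norm(s["contact_force"])>25: break
```

```text
down 13.35 [436.7  96.9  87.6] F [-0.6 -0.4 -0. ] w 0.698 gf 0.0
grip 13.84 [436.6  96.9  87.4] F [0.  0.3 4.6] w 0.131 gf 29.3
0.1 14.22 [441.   97.1 100.1] F [-0.6 -4.8 -1.3] w 0.129 gf 29.4
0.2 14.59 [446.6  97.3 112.5] F [-5.1 -4.8 -0.7] w 0.126 gf 29.4
0.3 14.97 [453.4  97.5 124.2] F [-7.9 -4.7  2.8] w 0.127 gf 29.7
0.4 15.34 [461.   97.8 134.9] F [-12.2  -4.2   8.5] w 0.125 gf 30.0
```

Run:
```python
from h import *
r=0.
qs=list(np.arange(.45,1.25,.08))+[1.271]
for q in qs:
    u=-np.cos(q+.3)*n+np.sin(q+.3)*np.array([0,0,1])
    F=sense()["contact_force"]; r=np.clip(r+.12*(F@u),-8,8)
    servo_line(tcp(q)+.5*e+r*u,feed=60);s=st(f"{q:.2f} r{r:.1f}")
    if np.linalg.norm(s["contact_force"])>35: break
F=s["contact_force"]
```

```text
0.45 r1.8 15.61 [466.3  97.9 141.7] F [ 0.1 -5.3 -1.4] w 0.13 gf 30.3
0.53 r1.7 15.94 [473.4  98.1 149. ] F [-6.2 -5.   2.5] w 0.124 gf 30.6
0.61 r2.4 16.27 [481.8  98.4 156.8] F [-3.2 -5.1  0.5] w 0.125 gf 30.1
0.69 r2.6 16.61 [490.4  98.6 163.4] F [-5.6 -6.   5.5] w 0.125 gf 30.2
0.77 r3.5 16.94 [500.   98.9 170. ] F [-1.  -5.   0.3] w 0.124 gf 30.2
0.85 r3.6 17.27 [509.7  99.2 175.2] F [-5.8 -5.4  9.7] w 0.125 gf 30.8
0.93 r5.0 17.61 [519.6  99.5 180. ] F [ 2.4 -4.2 -9.4] w 0.129 gf 30.7
1.01 r3.8 17.94 [530.9  99.9 182.8] F [-3.4 -4.2  8.6] w 0.124 gf 32.6
1.09 r4.9 18.27 [541.1 100.3 185.6] F [-1.7 -5.   0.4] w 0.125 gf 31.6
1.17 r5.0 18.61 [552.  100.8 187.3] F [-1.7 -4.3  6.9] w 0.124 gf 32.1
1.27 r5.8 18.99 [565.5 101.2 188.4] F [-0.4 -4.7  3.4] w 0.12 gf 31.5
```

Run:
```python
from h import *
dwell(.4);a=st("a")
p,d=capture("side");u,v=map(int,proj("side",hinge));A=cv2.resize(p[v-45:v+45,u-40:u+40],(400,450),interpolation=cv2.INTER_CUBIC)
p,d=capture("top");u,v=map(int,proj("top",hinge));B=cv2.resize(p[v-45:v+45,u-40:u+40],(400,450),interpolation=cv2.INTER_CUBIC)
cv2.imwrite("pics/up.png",cv2.cvtColor(np.hstack([A,B]),cv2.COLOR_RGB2BGR))
dwell(.5);st("b")
```

```text
a 19.39 [565.4 101.2 188.4] F [-1.8 -4.9  5. ] w 0.126 gf 31.6
b 19.99 [565.4 101.2 188.4] F [-0.3 -4.5  4.2] w 0.123 gf 31.6
```

View pics/up.png

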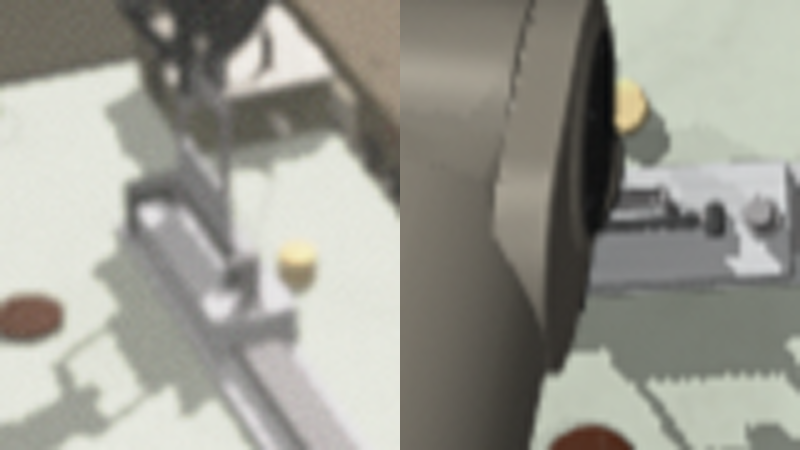

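The left picture shows the flap upright in the fingers, with the carriage end at the stop at (135,195). The right one shows the post at (761,215). I'll check that post position, then hand in.

Run:
```python
from h import *
u,v=map(int,proj("top",hinge));P=ray("top",u-40+361/5,v-45+213/5,101);print(P.round(1),"expect",post)
if abs((P-post)@e)<4: print(hand_in())
```

```text
[567.2   5.5 101. ] expect [568.2   7.8   0. ]
the job is handed in; nothing more can be done
None
```

The job is handed in: the carriage is home against the stop and the gripper is holding the flap upright, steady at about 31 N of grip. No verdict came back; my last camera check put the post within about 2 mm of its home position.

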